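# Emergency release of a locked centrifuge lid

### The arm

A 7-joint arm with a two-finger parallel gripper is mounted at the origin on a cart in front of the work surface, level with it; the furniture and walls round the work are solid. World frame = base frame: x ahead of the robot, y to its left, z up, the work surface at z = 0. Lengths are in m, angles in degrees, forces in N, time in s.
With the tool pointing down it reaches from about 0.35 to 0.9 m from the base axis. Payload 19.9 kg.
Tool frame: the origin (TCP) lies between the finger pads; the fingertips stand 25 mm ahead of it and the grasp point (between the pads) lies 6 mm ahead of it (robot.tips_ahead is the distance from the TCP to the fingertips, in m); z points along the fingers, y is the direction in which the jaws open and shut (so a half turn about z gives the same grasp; the last joint's range is limited). The gripper opens to 85 mm and grips with 20 to 120 N. Pads are 22 mm wide; open, the fingers measure 114 mm over their backs; the gripper's body (76 mm by 85 mm) begins 54 mm behind the grasp point. The pads swing forward as they close: fully open they stand 13 mm farther back than shut.
Start: joints at [-2.378, 23.915, -0.59, 92.452, 0.269, 63.638, -3.037], TCP at [0.625, 0, 0.256] pointing down, gripper open.
Joint ranges: [-161.28, 161.28], [-22.2, 115.67], [-73.04, 71.86], [3.21, 147.25], [-68.34, 248.33], [10.77, 114.83], [-161.83, 161.83]. Speed limits (degrees/s): [108.29, 108.29, 136.94, 136.94, 172.46, 172.46, 172.46].

### API

Orientations are given as [roll, pitch, yaw] about the fixed x, y, z axes, in that order (R = Rz(yaw) Ry(pitch) Rx(roll)).
In Python, from rig import robot gives the robot as it stands.
- The arm moves only by the tool send_rows, never from a script. Its argument "steps" is a list of rows, each a list of 3 entries, a list of its own where there are three numbers: the turn, a rotation vector about the tool's x, y, z in degrees, then the shift along the tool's x, y, z in units of 25 mm (1.0 is 25 mm), then the opening, from -1 (shut) to 1 (fully open), so that 0 is half open. A call has 1 to 5 rows; each row is the pose to reach, as a shift and turn from the pose commanded when the call began, along the tool's axes at that moment; what a row does not reach only later rows make up. A row lasts 1/10 s, in which the tool goes at most 50 mm and 8.59 degrees, less where a joint would pass 70% of its speed; a pose out of reach is approached as far as the arm can. A call with a gripper value outside its range is refused whole. The fingers move at their own pace and stop on an object; the grip force is fixed at half the most. Time passes only in rows, so rows that repeat a pose let the fingers close. It gives the time, the measured TCP pose, the force and the opening at its end, in the units of the state.
- robot.state(): the state, without advancing time (a new reading comes with each control period).
- robot.grab_frame(name): name is "scene" or "side" or "wrist"; returns (picture, depth): 400x640x3 uint8, red, green, blue; 400x640 float32, m along the optical axis (not along the pixel's ray), 0 where there is no reading.
- robot.camera_params(name): a dict with "fx", "fy", "cx", "cy" (pixels), "rvec" (rotation vector, rad) and "tvec" (3), from world to camera coordinates, as OpenCV has them. Camera axes: x right, y down, z forward; pixel columns grow to the right and rows downward; lengths in m; the calibration is good to about 2 mm. A picture is of the moment at which its call begins: read the wrist's pose just before it. camera_params takes no time and is no camera call; for the wrist camera it gives the pose at the moment of the call.
- robot.hand_in(): hands the job in, once; it reports no verdict.
The state is a dict: "t": time; "joint_pos": joint angles; "qd": joint speeds; "joint_efforts": joint torques, N m; "eef_pos": TCP position; "eef_rot": TCP orientation; "wrist_force": force on the tool from outside, world axes, zero at the start; "torque": the same for the moment, N m; "grip_width": finger opening in m.
Only numpy, scipy, OpenCV 4.12 (cv2) and the standard library are available. Lean on these libraries where they do the work, as an engineer would, in place of code of your own. Each camera call takes 0.05 s, during which the arm holds its last target. There are 200 camera calls.

### The job

The power has failed with samples still in the bench centrifuge and its lid is locked. Take the thin release rod from the tool block, push it down through the small access hole in the centrifuge's front ledge until the hidden latch lets go and the lid pops up, put the rod back upright in its place in the block, and raise the lid until it stands fully open. Leave the rotor key in the block and the other things on the bench alone.

Things in the scene. Friction and masses are not known exactly. Their poses are not given: they have to be found in the camera images.
- centrifuge: Bench centrifuge, white housing 236 deep (x) x 196 wide (y), its flat top (deck) 100 mm above the bench, fixed to the bench. Origin: centre of its underside on the bench; its own -x is the front (dials and display), +y the left as seen from the robot's side, z up. A grey lid with a round clear window covers the deck except for the front 48 mm, the front ledge. Lid top 112 mm above the bench when shut.
- access_hole (a point): Centre, at deck level (100 mm up), of the round access hole, 12 mm wide with a dark collar, in the front ledge: in the centrifuge's frame at x -96, y -45 mm, that is to the right of the middle as one faces the front from the robot's side. It goes straight down through the 6 mm deck; the steel pad of the latch lies 32.5 mm below the deck and a push on it of about 4 to 6 N frees the lid after 5 mm; the pad stops hard after 8.5 mm.
- latch (a joint): Hidden rocking latch, rad: 0 = holding the lid, frees the lid at about 0.15, stop at 0.26. Its spring takes it back to 0 when the push ends.
- lid (a joint): Lid angle about its rear hinge, rad: 0 = shut (about 0.01 while locked), 1.22 (70 degrees) = stop, fully open. Locked by the latch until that is tripped; then a sprung lifter pops it up to about 0.14. From there a stiff hinge holds it wherever it is left; raising it takes about 3 N at the handle.
- lid_handle (a point): Middle of the steel bar handle on top of the lid near its front edge; moves with the lid. The bar is round, 12 mm thick, runs along the centrifuge's y, with 70 mm straight length between two posts; its centre line is 38 mm above the lid's top face and 25 mm behind the lid's front edge. Shut, it is 150 mm above the bench.
- lid_hinge (a point): Middle of the lid's hinge axis (along the centrifuge's y), 104 mm above the bench, at the rear of the deck (centrifuge x +105 mm). Does not move with the lid. With the lid shut the handle is 150 mm in front of it and 46 mm above it.
- release_rod: Release rod, 130 mm long, 80 g: steel shaft 7 mm thick and 60 mm long, then a black collar 30 mm wide and 5 mm thick, then a straight round black handle 22 mm thick, 65 mm long. Origin at the tip of the shaft, z along the rod towards the handle. It hangs upright in one of the two bores of the tool block, its collar resting on the block's top, tip 10 mm above the bench.
- rod_tip (a point): Tip of the release rod's shaft (the origin of release_rod).
- tool_stand: Aluminium tool block, 54 (x) x 130 (y) x 70 mm high, fixed to the bench, two bores in its top. Origin: centre of its underside.
- bore_right (a point): Mouth of one bore, 17 mm wide, 64 mm deep, at the block's top face (70 mm up), 35 mm from its centre to -y.
- bore_left (a point): Mouth of the other bore, same size, 35 mm from the block's centre to +y.
- rotor_key: Rotor key: steel T-handled key with a 14 mm shaft, a 30 mm collar and a 90 mm crossbar 98 mm above its foot, standing in the block's other bore. Its shaft is too thick for the access hole. To be left there. Origin at the shaft's foot, z up, crossbar along its x.
- tube_rack: Green tube rack, 50 x 165 x 118 mm, left of the centrifuge; bystander. Origin: centre of its underside.
- beaker: Glass beaker, 57 x 64 x 73 mm, to the right of the centrifuge; bystander. Origin: centre of its underside.
- marker: Marker pen, 132 mm long, lying in front of the centrifuge; bystander. Origin: middle of its underside.
- petri: Petri dish, 61 mm wide, 16 mm high, to the right of the tool block; bystander. Origin: centre of its underside.

How it is judged:
By the outcome, as a careful person would: the job done as asked, in the order asked, and still so for the second after the job is handed in, with the robot touching nothing.
It also fails if it takes over 67 s, if anything falls off the work surface, if the arm or the gripper's body presses on something with over 40 N, if the wrist force passes 120 N, or if a joint passes its speed limit or range.

## Working session

There is one attempt and no reset: what is moved stays moved. The work goes in short steps, Python scripts to look and compute and a tool call to move; the robot and the scene stay as the last step left them, time stands still between calls to the robot, and variables do not carry over. Pictures are saved under pics/ and viewed, about 8 in all and at most 12, crops included, and the job is handed in when it is done.

Besides the shell and the picture viewer there is one more tool, called after "Request:" as name(argument=value, ...), one argument or row to a line, values as JSON. send_rows: Moves the arm, as the interface text tells. Its arguments: {"type":"object","properties":{"steps":{"type":"array"}},"required":["steps"]}

```bash
mkdir -p pics; ls; cat > h.py <<'E'
import numpy as np, cv2
from rig import robot
from scipy.spatial.transform import Rotation as R
def grab(n):
    p=robot.camera_params(n); im,d=robot.grab_frame(n); return im,d,p
def save(f,im,s=1): cv2.imwrite('pics/'+f,cv2.resize(im[...,::-1],None,fx=s,fy=s,interpolation=cv2.INTER_CUBIC))
def cloud(d,p):
    v,u=np.mgrid[:d.shape[0],:d.shape[1]]
    c=np.stack([(u-p['cx'])/p['fx']*d,(v-p['cy'])/p['fy']*d,d],-1)
    Rm=cv2.Rodrigues(np.array(p['rvec'],float))[0]
    w=(c-np.array(p['tvec']).ravel())@Rm
    w[d==0]=np.nan
    return w
def ray(u,v,p,z):
    Rm=cv2.Rodrigues(np.array(p['rvec'],float))[0]; t=np.array(p['tvec']).ravel()
    o=-Rm.T@t; d=Rm.T@np.array([(u-p['cx'])/p['fx'],(v-p['cy'])/p['fy'],1]); return o+d*(z-o[2])/d[2]
E
python3 - <<'E'
from h import *
s=robot.state(); print(s['t'],s['eef_pos'],s['eef_rot'],s['grip_width'])
ims=[]
for n in ['scene','side','wrist']:
    im,d,p=grab(n); np.savez('pics/'+n+'.npz',im=im,d=d,**{k:np.array(v) for k,v in p.items()})
    ims.append(im); Rm=cv2.Rodrigues(np.array(p['rvec'],float))[0]; print(n,-Rm.T@np.array(p['tvec']).ravel(),p['fx'],Rm[2])
save('scene1.png',ims[0],1.25); save('sw.png',np.vstack([ims[1],ims[2]]),0.75)
E
```

```text
pics
0.0 [ 6.24706926e-01 -3.70315314e-06  2.55666279e-01] [-1.79932420e+02  4.50774527e-03  9.00002446e+01] 0.08552553413210068
scene [-0.11079978 -0.60373929  0.68110043] 370.0532387366983 [ 0.60645355  0.57066038 -0.55367935]
side [ 0.52920982 -1.0195596   0.62961968] 403.1044193638792 [-0.03584251  0.89619307 -0.44221408]
wrist [0.6249808  0.07260736 0.37312477] 291.0518035245139 [ 1.50190260e-04 -2.86050914e-01 -9.58214408e-01]
```

View pics/scene1.png

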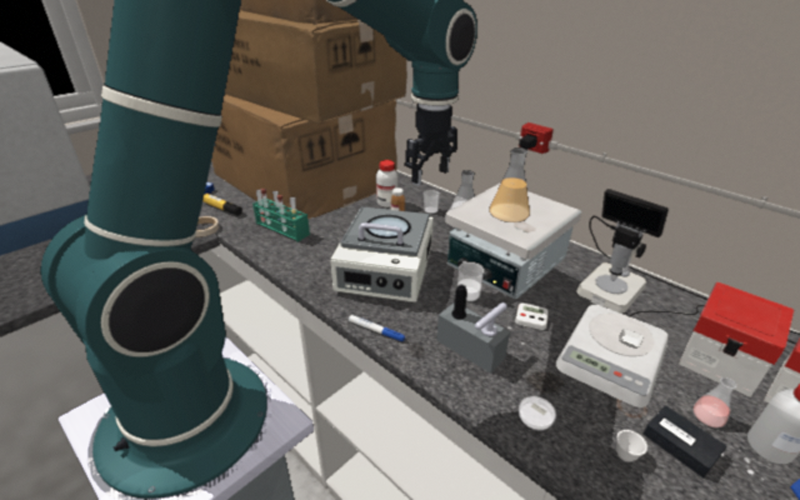

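View pics/sw.png

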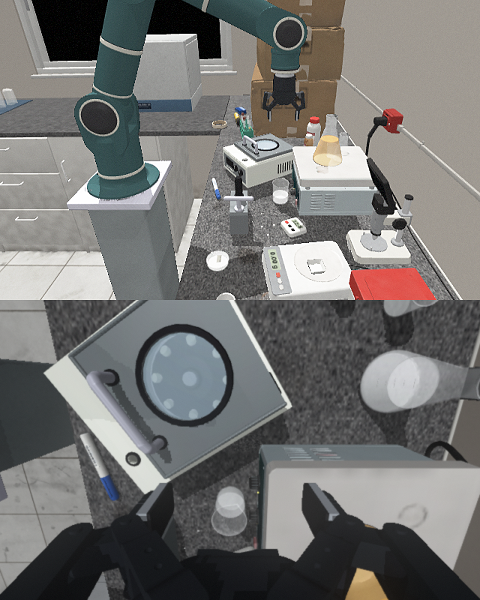

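The scene view shows the centrifuge, with the tool block in front and to its right: black rod in the left bore at about (460,300), grey T-key at (490,318). In the wrist panel the hole is at (133,459), the handle feet at (112,377) and (158,443), and the beaker at (229,510).

```bash
python3 - <<'E'
from h import *
def ld(n):
    z=np.load('pics/'+n+'.npz'); return z['im'],z['d'],{k:z[k] for k in['fx','fy','cx','cy','rvec','tvec']}
im,d,p=ld('wrist')
f=lambda x,y:(x/.75,(y-300)/.75)
print('hole',ray(*f(133,459),p,.1)); a=ray(*f(112,377),p,.112); b=ray(*f(158,443),p,.112); print('feet',a,b,np.linalg.norm(a-b))
print('deck corner L front',ray(*f(45,372),p,.1),'R front',ray(*f(165,490),p,.1),'R rear',ray(*f(291,407),p,.1))
W=cloud(d,p); 
for n in['scene','side']:
    im,d,p=ld(n); W=cloud(d,p).reshape(-1,3); C=im.reshape(-1,3)
    m=(abs(W[:,0]-.45)<.2)&(W[:,1]<-.05)&(W[:,1]>-.4)
    t=m&(abs(W[:,2]-.070)<.004); q=W[t]; print(n,'top70',len(q),q.min(0) if len(q) else'',q.max(0) if len(q) else'')
    rod=m&(W[:,2]>.085)&(C.max(1)<60)&(W[:,2]<.16); q=W[rod];print(' dark',len(q),np.median(q,0) if len(q) else'',q.min(0) if len(q) else '',q.max(0) if len(q) else'')
    r=cv2.minAreaRect(np.float32(W[t][:,:2]*1000)) if t.any() else 0; print(r)
im,d,p=ld('wrist');iw=im[130:330,60:380]
im,d,p=ld('scene'); i2=im[220:300,340:420]
save('crop1.png',np.hstack([cv2.resize(iw,(500,312)),cv2.resize(i2,(300,312),interpolation=cv2.INTER_CUBIC)]))
E
```

```text
hole [ 0.48600853 -0.02748752  0.1       ]
feet [0.48171891 0.07637604 0.112     ] [ 0.52609647 -0.00191614  0.112     ] 0.0899946254526987
deck corner L front [0.39658408 0.08216376 0.1       ] R front [ 0.52424068 -0.07326974  0.1       ] R rear [0.69130612 0.04117663 0.1       ]
scene top70 775 [ 0.4433483  -0.31404903  0.06600011] [ 0.63976137 -0.05048875  0.07396217]
 dark 181 [ 0.46446942 -0.21805239  0.11678929] [ 0.45982626 -0.22480757  0.08513783] [ 0.47885029 -0.20358943  0.14347546]
((538.0667114257812, -191.11337280273438), (269.7557067871094, 186.91717529296875), 81.5176010131836)
side top70 648 [ 0.44444662 -0.31679719  0.06605528] [ 0.63790437 -0.0502447   0.07398821]
 dark 212 [ 0.47213069 -0.22240539  0.11695937] [ 0.46013765 -0.22803092  0.08564418] [ 0.48199752 -0.20662975  0.14377589]
((538.2135009765625, -188.3301544189453), (275.6522521972656, 186.34231567382812), 82.5405502319336)
```

View pics/crop1.png

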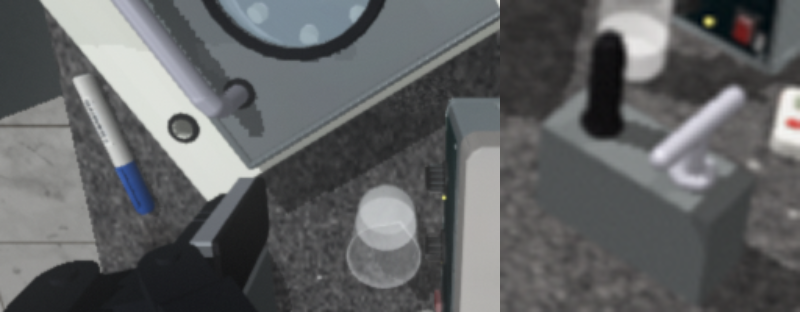

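The crop confirms the hole at wrist pixel (177,212) and the rod in the left bore, with the key beside it. The rod axis is at about (0.471,-0.216), so I'll move above it.

Request:
send_rows(
  steps=[
    [[0,0,0],[-2,-1.4,0],1],
    [[0,0,0],[-4,-2.8,0],1],
    [[0,0,0],[-6,-4.2,0],1],
    [[0,0,0],[-7.5,-5.5,0],1],
    [[0,0,0],[-8.6,-6.1,0],1],
  ],
)

```text
t: 0.65
eef_pos: [0.4784, -0.2047, 0.2563]
eef_rot: [-180.0, -0.0, 90.0]
wrist_force: [1.4, -1.2, -0.1]
grip_width: 0.0855
```

Request:
send_rows(
  steps=[
    [[0,0,0],[0,0,0],1],
    [[0,0,0],[0,0,0],1],
  ],
)

```text
t: 0.85
eef_pos: [0.4796, -0.2044, 0.2564]
eef_rot: [180.0, 0.0, 89.9]
wrist_force: [-0.5, 0.7, 0.8]
grip_width: 0.085
```

```bash
python3 - <<'E'
from h import *
s=robot.state(); print(s['t'],s['eef_pos'],s['eef_rot'])
im,d,p=grab('wrist'); np.savez('pics/w2.npz',im=im,d=d,**{k:np.array(v) for k,v in p.items()})
save('w2.png',im,1.25)
W=cloud(d,p).reshape(-1,3);C=im.reshape(-1,3)
for lo,hi in((.1,.145),(.134,.143)):
    m=(abs(W[:,0]-.471)<.04)&(abs(W[:,1]+.216)<.04)&(W[:,2]>lo)&(W[:,2]<hi); q=W[m]
    if len(q): print(len(q),q.min(0),q.max(0),np.median(q,0))
E
```

```text
0.85 [ 0.47956041 -0.20440159  0.25639059] [1.79994348e+02 2.40517760e-03 8.98778883e+01]
677 [ 0.46079734 -0.2244204   0.10027442] [ 0.48320048 -0.20421721  0.14154035] [ 0.47254649 -0.21053645  0.13713625]
402 [ 0.46194067 -0.2244204   0.13400029] [ 0.48196454 -0.20553798  0.14154035] [ 0.47250847 -0.21407535  0.13943675]
```

View pics/w2.png

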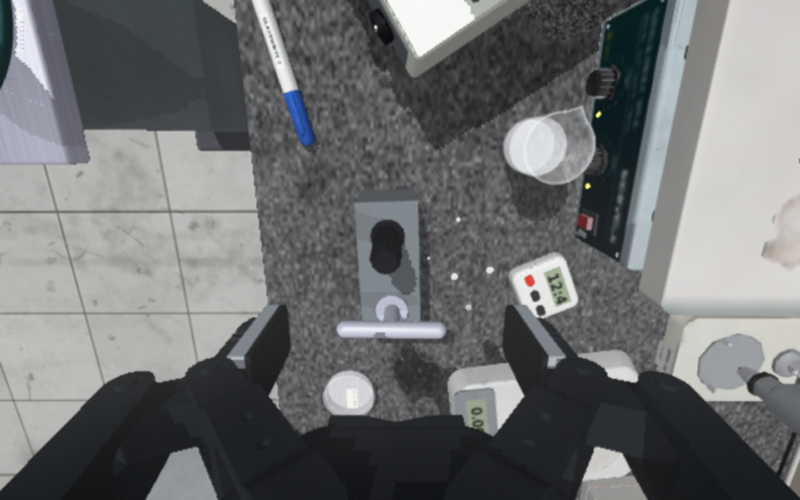

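The view looks straight down on the block: rod top at (387,245), key crossbar along x at (392,330), clear of the fingers. The rod axis measures (0.472,-0.215). Correcting sideways, then descending.

Request:
send_rows(
  steps=[
    [[0,0,0],[-0.42,-0.3,0.5],1],
    [[0,0,0],[-0.42,-0.3,2],1],
    [[0,0,0],[-0.42,-0.3,3.5],1],
    [[0,0,0],[-0.42,-0.3,4.7],1],
    [[0,0,0],[-0.42,-0.3,5.1],1],
  ],
)

```text
t: 1.4
eef_pos: [0.4711, -0.2131, 0.1255]
eef_rot: [-179.7, -0.1, 90.1]
wrist_force: [0.1, 1.3, 0.6]
grip_width: 0.0854
```

Request:
send_rows(
  steps=[
    [[0,0,0],[0,0,0],1],
    [[0,0,0],[0,0,0],-1],
    [[0,0,0],[0,0,0],-1],
    [[0,0,0],[0,0,0],-1],
    [[0,0,0],[0,0,0],-1],
  ],
)

```text
t: 1.9
eef_pos: [0.4729, -0.2142, 0.1295]
eef_rot: [179.9, 0.0, 90.0]
wrist_force: [0.2, -0.3, -1.0]
grip_width: 0.0284
```

Request:
send_rows(
  steps=[
    [[0,0,0],[0,0,0],-1],
    [[0,0,0],[0,0,0],-1],
    [[0,0,0],[0,0,0],-1],
    [[0,0,0],[0,0,0],-1],
  ],
)

```text
t: 2.3
eef_pos: [0.4729, -0.2142, 0.1294]
eef_rot: [180.0, 0.0, 90.0]
wrist_force: [-0.9, 0.6, 7.2]
grip_width: 0.0206
```

Gripped (20.6 mm). Lifting, then carrying it over to the hole.

Request:
send_rows(
  steps=[
    [[0,0,0],[0,0,-1],-1],
    [[0,0,0],[0,0,-2.5],-1],
    [[0,0,0],[0,0,-4],-1],
    [[0,0,0],[0,0,-5.3],-1],
    [[0,0,0],[0,0,-5.8],-1],
  ],
)

```text
t: 2.8
eef_pos: [0.4734, -0.2144, 0.277]
eef_rot: [179.8, 0.1, 90.0]
wrist_force: [0.5, -0.6, -1.3]
grip_width: 0.0205
```

Request:
send_rows(
  steps=[
    [[0,0,7],[1,0,0],-1],
    [[0,0,14],[2.8,0.2,0],-1],
    [[0,0,21],[4.6,0.4,0],-1],
    [[0,0,28],[6.3,0.5,0],-1],
    [[0,0,34],[7.4,0.5,0],-1],
  ],
)

```text
t: 3.3
eef_pos: [0.4848, -0.0264, 0.2733]
eef_rot: [-180.0, 0.0, 55.8]
wrist_force: [0.9, -0.3, -0.7]
grip_width: 0.0206
```

Request:
send_rows(
  steps=[
    [[0,0,0],[0,0,0],-1],
    [[0,0,0],[0,0,0],-1],
    [[0,0,0],[0,0,0],-1],
  ],
)

```text
t: 3.6
eef_pos: [0.4849, -0.03, 0.2735]
eef_rot: [-180.0, 0.0, 56.0]
wrist_force: [0.6, -0.5, -1.3]
grip_width: 0.0207
```

```bash
python3 - <<'E'
from h import *
s=robot.state(); print(s['t'],s['eef_pos'],s['eef_rot'],s['grip_width'],s['wrist_force'])
im,d,p=grab('wrist'); np.savez('pics/w3.npz',im=im,d=d,**{k:np.array(v) for k,v in p.items()})
save('w3.png',im,1.25)
x=np.array(s['eef_pos']); Rm=cv2.Rodrigues(np.array(p['rvec'],float))[0]
for z in(.0,.12): 
    c=Rm@(x-[0,0,z])+np.array(p['tvec']).ravel(); print('proj',z,p['fx']*c[0]/c[2]+p['cx'],p['fy']*c[1]/c[2]+p['cy'])
E
```

```text
3.6 [ 0.48494695 -0.02995714  0.27350883] [-1.79986017e+02  2.87764864e-02  5.59979480e+01] 0.020700829120408083 [ 0.57457989 -0.52468974 -1.31501702]
proj 0.0 316.0569859720875 273.25012828473075
proj 0.12 316.2293309781593 196.4482878242553
```

View pics/w3.png

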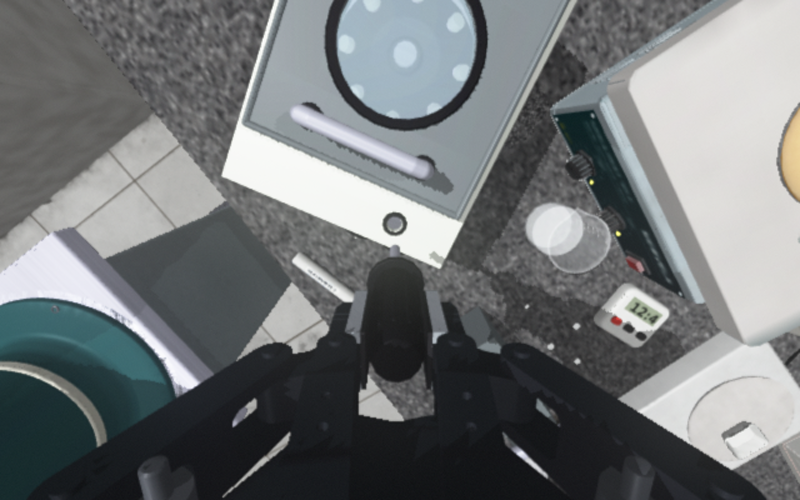

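The rod tip is at (395,247) and the hole at (395,223). The front deck corners are at (223,178) and (440,268), and the bar ends at (298,112) and (425,170).

```bash
cat >> h.py <<'E'
def ld(n):
    z=np.load('pics/'+n+'.npz'); return z['im'],z['d'],{k:z[k] for k in['fx','fy','cx','cy','rvec','tvec']}
E
python3 - <<'E'
from h import *
im,d,p=ld('w3')
# refine hole by dark collar blob
g=cv2.cvtColor(im,cv2.COLOR_RGB2GRAY); sub=g[165:192,302:331]
m=(sub<110); ys,xs=np.nonzero(m)
n,l,st,ce=cv2.connectedComponentsWithStats(m.astype(np.uint8)); print(st,ce+[302,165])
s=robot.state(); x=np.array(s['eef_pos']); Rt=R.from_euler('xyz',s['eef_rot'],degrees=True)
h=ray(395/1.25,223/1.25,p,.1); tip=ray(395/1.25,247/1.25,p,.154)
print('hole',h,'tip',tip,'TCP',x); print('tool-frame units hole-TCP',Rt.inv().apply(h-x)/.025,' hole-tip',Rt.inv().apply(h-tip)/.025)
P=lambda u,v,z:ray(u/1.25,v/1.25,p,z)
def yaw(a,b): q=a-b; return np.degrees(np.arctan2(-q[0],q[1])),np.linalg.norm(q)
print(yaw(P(223,178,.1),P(440,268,.1)),yaw(P(298,112,.15),P(425,170,.15)))
W=cloud(d,p);print(W[150,200:290:15])
a,b=P(298,112,.15),P(425,170,.15); print('bar mid',(a+b)/2)
E
```

```text
[[  0   0  29  27 649]
 [  5   5  18  18 134]] [[316.1633282  178.02157165]
 [315.20895522 177.89552239]]
hole [ 0.48638416 -0.02734224  0.1       ] tip [ 0.48429535 -0.03057434  0.154     ] TCP [ 0.48495836 -0.03006396  0.27356332]
tool-frame units hole-TCP [ 0.12510559 -0.01191687  6.94248329]  hole-tip [ 0.15482417 -0.00257643  2.15993478]
(np.float64(32.49504518459696), np.float64(0.1903252363273525)) (np.float64(32.031858636933705), np.float64(0.08762449473800941))
[[0.40635027 0.06152524 0.09909021]
 [0.41904126 0.05308794 0.09977429]
 [0.43145984 0.04472214 0.0997939 ]
 [0.44401347 0.03634661 0.10029537]
 [0.45675701 0.02800672 0.1017669 ]
 [0.46869833 0.01962413 0.09978005]]
bar mid [0.50598268 0.03818597 0.15      ]
```

Request:
send_rows(
  steps=[
    [[0,0,0],[0.14,-0.01,0.2],-1],
    [[0,0,0],[0.14,-0.01,1],-1],
    [[0,0,0],[0.14,-0.01,1.8],-1],
    [[0,0,0],[0.14,-0.01,1.8],-1],
    [[0,0,0],[0.14,-0.01,1.8],-1],
  ],
)

```text
t: 4.15
eef_pos: [0.4869, -0.0263, 0.2289]
eef_rot: [-180.0, 0.0, 56.0]
wrist_force: [0.3, 0.5, -0.9]
grip_width: 0.0208
```

```bash
python3 - <<'E'
from h import *
s=robot.state(); print(s['t'],s['eef_pos'],s['wrist_force'])
im,d,p=grab('wrist'); save('w4.png',im[130:260,230:400],4)
E
```

```text
4.15 [ 0.48689282 -0.02629293  0.22892639] [ 0.33589328  0.48187942 -0.90584003]
```

View pics/w4.png

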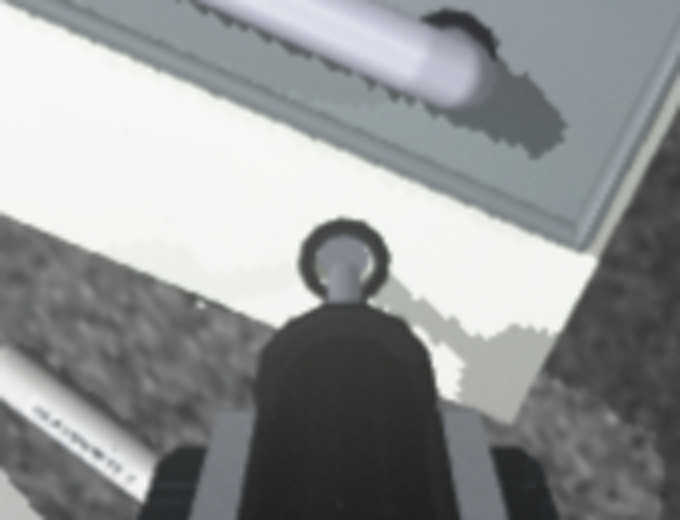

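The shaft end overlaps the collar ring, centred sideways at (343,265), as expected with the tip 9 mm above the hole. Inserting.

Request:
send_rows(
  steps=[
    [[0,0,0],[-0.02,0,0.3],-1],
    [[0,0,0],[-0.02,0,0.6],-1],
    [[0,0,0],[-0.02,0,0.9],-1],
    [[0,0,0],[-0.02,0,1.2],-1],
    [[0,0,0],[-0.02,0,1.4],-1],
  ],
)

```text
t: 4.7
eef_pos: [0.4863, -0.0264, 0.1929]
eef_rot: [-180.0, 0.0, 56.0]
wrist_force: [0.1, -0.7, -1.3]
grip_width: 0.0203
```

Request:
send_rows(
  steps=[
    [[0,0,0],[0,0,0.1],-1],
    [[0,0,0],[0,0,0.2],-1],
    [[0,0,0],[0,0,0.3],-1],
    [[0,0,0],[0,0,0.4],-1],
    [[0,0,0],[0,0,0.4],-1],
  ],
)

```text
t: 5.2
eef_pos: [0.4865, -0.0266, 0.1838]
eef_rot: [-180.0, 0.0, 56.0]
wrist_force: [-1.1, -0.7, 4.4]
grip_width: 0.0207
```

Request:
send_rows(
  steps=[
    [[0,0,0],[0,0,0.07],-1],
    [[0,0,0],[0,0,0.14],-1],
    [[0,0,0],[0,0,0.14],-1],
    [[0,0,0],[0,0,0.14],-1],
  ],
)

```text
t: 5.6
eef_pos: [0.4866, -0.0265, 0.1804]
eef_rot: [180.0, 0.0, 56.0]
wrist_force: [-1.5, -1.2, 3.3]
grip_width: 0.0202
```

```bash
python3 - <<'E'
from h import *
s=robot.state(); print(s['t'],s['eef_pos'],s['wrist_force'])
im,d,p=grab('wrist'); W=cloud(d,p).reshape(-1,3)
c,t=np.cos(np.radians(32.3)),np.sin(np.radians(32.3))
o=np.array([.4864,-.0270])-np.array([[c,-t],[t,c]])@[-.096,-.045]
L=(W[:,:2]-o)@np.array([[c,-t],[t,c]]); print('origin',o)
for a in(-.06,-.03,.06,.09):
    m=(abs(L[:,0]-a)<.006)&(abs(L[:,1]-.06)<.025); print(a,m.sum(),np.median(W[m,2]) if m.any() else '')
E
```

```text
5.6 [ 0.48663545 -0.02651928  0.18037086] [-1.50056209 -1.17537876  3.27556053]
origin [0.54349928 0.06233461]
-0.06 2359 0.13481177493449495
-0.03 2379 0.13049766226919918
0.06 0 
0.09 0
```

The lid has popped up: its front edge is at z 0.135 with a slope of 0.14. Retracting the rod and returning it.

Request:
send_rows(
  steps=[
    [[0,0,0],[0,0,-0.4],-1],
    [[0,0,0],[0,0,-1.2],-1],
    [[0,0,0],[0,0,-2.2],-1],
    [[0,0,0],[0,0,-3.3],-1],
    [[0,0,0],[0,0,-3.8],-1],
  ],
)

```text
t: 6.15
eef_pos: [0.4872, -0.0263, 0.278]
eef_rot: [179.9, -0.1, 56.0]
wrist_force: [-0.2, 0.2, -1.6]
grip_width: 0.0207
```

```bash
python3 - <<'E'
from h import *
s=robot.state(); x=np.array(s['eef_pos']); Rt=R.from_euler('xyz',s['eef_rot'],degrees=True)
print(s['t'],x,s['eef_rot'],Rt.inv().apply(np.array([.4729,-.2145,.2755])-x)/.025)
E
```

```text
6.15 [ 0.48718458 -0.02633649  0.2779785 ] [ 1.79865427e+02 -1.02574890e-01  5.60052865e+01] [-6.55980982  3.73426923  0.09616727]
```

Request:
send_rows(
  steps=[
    [[0,0,-7],[-1,0.6,0],-1],
    [[0,0,-14],[-2.6,1.5,0],-1],
    [[0,0,-21],[-4.2,2.4,0],-1],
    [[0,0,-28],[-5.7,3.3,0],-1],
    [[0,0,-34],[-6.55,3.73,0],-1],
  ],
)

```text
t: 6.65
eef_pos: [0.4715, -0.2172, 0.2752]
eef_rot: [-180.0, 0.0, 90.2]
wrist_force: [0.7, 0.8, -1.1]
grip_width: 0.0207
```

Request:
send_rows(
  steps=[
    [[0,0,0],[0,0,0],-1],
    [[0,0,0],[0,0,1],-1],
    [[0,0,0],[0,0,2],-1],
    [[0,0,0],[0,0,2.4],-1],
    [[0,0,0],[0,0,2.4],-1],
  ],
)

```text
t: 7.15
eef_pos: [0.4719, -0.2137, 0.2143]
eef_rot: [-179.9, -0.1, 90.0]
wrist_force: [0.3, 0.2, -0.7]
grip_width: 0.0206
```

```bash
python3 - <<'E'
from h import *
s=robot.state(); print(s['t'],s['eef_pos'],s['eef_rot'],s['wrist_force'])
im,d,p=grab('wrist'); save('w5.png',im[130:300,200:440],3)
E
```

```text
7.15 [ 0.47186481 -0.21370575  0.21432006] [-1.79870532e+02 -5.14008828e-02  9.00035692e+01] [ 0.31422583  0.15580977 -0.73292296]
```

View pics/w5.png

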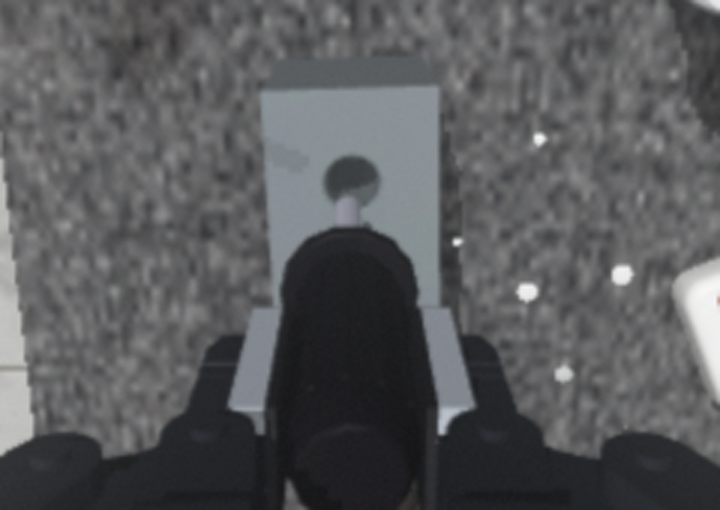

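The tip at (348,200) lines up with the bore at (352,181), allowing for parallax. Lowering it in.

Request:
send_rows(
  steps=[
    [[0,0,0],[0,0.04,0.4],-1],
    [[0,0,0],[0,0.04,1.2],-1],
    [[0,0,0],[0,0.04,2.1],-1],
    [[0,0,0],[0,0.04,2.9],-1],
    [[0,0,0],[0,0.04,3.2],-1],
  ],
)

```text
t: 7.7
eef_pos: [0.473, -0.2141, 0.1341]
eef_rot: [-179.9, -0.0, 90.0]
wrist_force: [0.3, -0.2, -0.8]
grip_width: 0.0207
```

Request:
send_rows(
  steps=[
    [[0,0,0],[0,0,0.1],-1],
    [[0,0,0],[0,0,0.17],-1],
    [[0,0,0],[0,0,0.17],-1],
    [[0,0,0],[0,0,0.17],-1],
  ],
)

```text
t: 8.1
eef_pos: [0.4736, -0.2145, 0.1317]
eef_rot: [179.9, 0.0, 90.0]
wrist_force: [0.1, -0.2, -0.9]
grip_width: 0.0204
```

Request:
send_rows(
  steps=[
    [[0,0,0],[0,0,0.08],-1],
    [[0,0,0],[0,0,0.12],-1],
    [[0,0,0],[0,0,0.12],-1],
    [[0,0,0],[0,0,0.12],-1],
  ],
)

```text
t: 8.5
eef_pos: [0.4738, -0.2147, 0.1293]
eef_rot: [179.9, 0.0, 90.0]
wrist_force: [-5.5, 3.6, 22.5]
grip_width: 0.0208
```

Seated on the collar. Releasing and rising.

Request:
send_rows(
  steps=[
    [[0,0,0],[0,0,-0.03],-1],
    [[0,0,0],[0,0,-0.03],0.2],
    [[0,0,0],[0,0,-0.03],1],
    [[0,0,0],[0,0,-0.03],1],
    [[0,0,0],[0,0,-0.03],1],
  ],
)

```text
t: 9.0
eef_pos: [0.4732, -0.2144, 0.1287]
eef_rot: [-180.0, 0.0, 90.0]
wrist_force: [0.3, 0.3, -0.1]
grip_width: 0.077
```

Request:
send_rows(
  steps=[
    [[0,0,0],[0,0,0],1],
    [[0,0,0],[0,0,-1.2],1],
    [[0,0,0],[0,0,-3],1],
    [[0,0,0],[0,0,-4.8],1],
    [[0,0,0],[0,0,-6.4],1],
  ],
)

```text
t: 9.5
eef_pos: [0.4732, -0.2144, 0.2911]
eef_rot: [180.0, 0.0, 90.0]
wrist_force: [1.0, -0.5, -0.1]
grip_width: 0.0858
```

```bash
python3 - <<'E'
from h import *
s=robot.state(); print(s['t'],s['eef_pos'],s['eef_rot'],s['joint_pos'])
im,d,p=grab('wrist'); im2,d2,p2=grab('scene'); print(grab)
save('w6.png',np.hstack([im[100:300,200:440],cv2.resize(im2[120:300,240:440],(240,200))]),1.6)
np.savez('pics/sc6.npz',im=im2,d=d2,**{k:np.array(v) for k,v in p2.items()})
W=cloud(d2,p2).reshape(-1,3); c,t=np.cos(np.radians(32.3)),np.sin(np.radians(32.3)); o=np.array([.5435,.0623])
L=np.c_[(W[:,:2]-o)@np.array([[c,-t],[t,c]]),W[:,2]]
m=(abs(L[:,1])<.025)&(L[:,0]<-.02)&(L[:,0]>-.075)&(L[:,2]>.155)&(L[:,2]<.2); q=L[m]; print('handle',len(q),np.median(q,0),q.min(0),q.max(0))
m=(abs(W[:,0]-.4725)<.03)&(abs(W[:,1]+.2145)<.03)&(W[:,2]>.12)&(W[:,2]<.16); print('rod',W[m].min(0),W[m].max(0))
E
```

```text
9.5 [ 0.47315622 -0.2143653   0.29106171] [1.79959889e+02 1.88701016e-02 8.99949275e+01] [ 15.43698681  11.07914597   6.3342492  105.26885441  -1.35230339
  63.68006775  22.24779043]
<function grab at 0x7fdb2ebbc040>
handle 75 [-4.03718205e-02 -1.17918585e-04  1.74248660e-01] [-0.04456262 -0.02320682  0.16697067] [-0.03314822  0.02484803  0.17880418]
rod [ 0.46096221 -0.22518814  0.12019958] [ 0.48072658 -0.20323313  0.14342682]
```

View pics/w6.png

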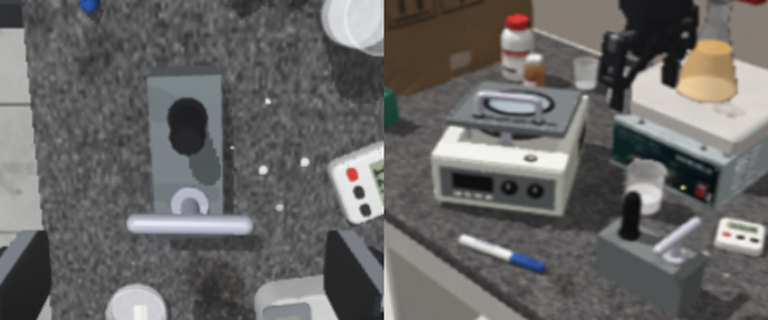

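Rod is upright with its collar on the block. The lid is popped, with the handle measured at centrifuge x≈-0.037, z≈0.171, which matches the geometry. Moving above the handle with the jaws across the bar.

```bash
cat >> h.py <<'E'
c_,s_=np.cos(np.radians(32.3)),np.sin(np.radians(32.3)); O=np.array([.5435,.0623])
def tcp(th,tilt,r=.15689,back=.006):  # lid angle rad, tilt deg -> pose
    a=np.arctan2(46,150)+th; x=.105-r*np.cos(a); z=.104+r*np.sin(a)
    Rt=R.from_euler('xyz',[180,0,122.3],degrees=True)*R.from_rotvec([tilt,0,0],degrees=True)
    p=np.r_[O+x*np.array([c_,s_]),z]-Rt.apply([0,0,back]); return p,Rt
def rel(p,Rt,s=None):
    s=s or robot.state(); R0=R.from_euler('xyz',s['eef_rot'],degrees=True)
    return np.round(np.r_[(R0.inv()*Rt).as_rotvec(degrees=True),R0.inv().apply(p-s['eef_pos'])/.025],2)
E
python3 - <<'E'
from h import *
p,Rt=tcp(.14,0); print(p,rel(p,Rt))
E
```

```text
[0.51213317 0.04247072 0.17647934] [  0.37   0.26 -32.31  10.32   1.45   4.68]
```

Request:
send_rows(
  steps=[
    [[0,0,-7],[2,0.3,-0.4],0.2],
    [[0,0,-14],[4,0.6,-0.4],0.2],
    [[0,0,-21],[6,0.9,-0.4],0.2],
    [[0,0,-28],[8,1.2,-0.4],0.2],
    [[0,0,-32.3],[9.8,1.4,-0.2],0.2],
  ],
)

```text
t: 10.1
eef_pos: [0.5084, 0.0328, 0.2941]
eef_rot: [179.9, 0.0, 122.6]
wrist_force: [1.8, -0.5, -0.2]
grip_width: 0.0514
```

Request:
send_rows(
  steps=[
    [[0,0,0],[0,0,0],0.2],
    [[0,0,0],[0,0,0],0.2],
  ],
)

```text
t: 10.3
eef_pos: [0.5081, 0.0315, 0.2933]
eef_rot: [-180.0, -0.0, 122.4]
wrist_force: [-0.2, -0.8, -1.0]
grip_width: 0.0516
```

```bash
python3 - <<'E'
from h import *
s=robot.state(); print(s['t'],s['eef_pos'],s['eef_rot'],s['grip_width'])
p,Rt=tcp(.14,0); print(p,rel(p,Rt))
im,d,pp=grab('wrist'); save('w7.png',im,1)
E
```

```text
10.3 [0.50812964 0.03151471 0.29330156] [-1.79956829e+02 -2.49216234e-02  1.22406360e+02] 0.05156903299833229
[0.51213317 0.04247072 0.17647934] [-0.04 -0.02  0.11  0.28  0.37  4.67]
```

View pics/w7.png

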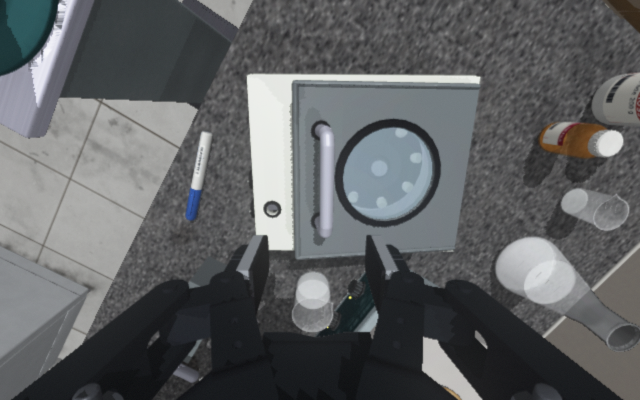

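The bar runs vertically in the image from (325,130) to (325,235), parallel to the pads and about 9 mm right of the jaw centre, as computed. Descending and gripping.

Request:
send_rows(
  steps=[
    [[0,0,0],[0.28,0.37,0.5],0.2],
    [[0,0,0],[0.28,0.37,1.9],0.2],
    [[0,0,0],[0.28,0.37,3.3],0.2],
    [[0,0,0],[0.28,0.37,4.3],0.2],
    [[0,0,0],[0.28,0.37,4.67],0.2],
  ],
)

```text
t: 10.85
eef_pos: [0.5112, 0.041, 0.1742]
eef_rot: [-179.8, -0.1, 122.2]
wrist_force: [-0.1, 0.8, -0.2]
grip_width: 0.0515
```

Request:
send_rows(
  steps=[
    [[0,0,0],[0,0,0],0.2],
    [[0,0,0],[0,0,0],-1],
    [[0,0,0],[0,0,0],-1],
    [[0,0,0],[0,0,0],-1],
    [[0,0,0],[0,0,0],-1],
  ],
)

```text
t: 11.35
eef_pos: [0.5119, 0.0408, 0.1777]
eef_rot: [-179.9, 0.0, 122.3]
wrist_force: [-8.0, -4.7, 8.0]
grip_width: 0.0102
```

Request:
send_rows(
  steps=[
    [[0,0,0],[0,0,0],-1],
    [[0,0,0],[0,0,0],-1],
    [[0,0,0],[0,0,0],-1],
  ],
)

```text
t: 11.65
eef_pos: [0.5119, 0.0408, 0.1777]
eef_rot: [-179.9, 0.0, 122.3]
wrist_force: [-7.7, -2.7, 7.8]
grip_width: 0.0097
```

```bash
python3 - <<'E'
from h import *
s=robot.state(); print(s['eef_pos'])
p0,R0=tcp(.14,0); p0=p0-0; e=np.array(s['eef_pos'])-p0
for th in np.linspace(.14,1.23,21)[1:]:
    t=min(25,25*(th-.14)/.9); p,Rt=tcp(th,t)
    print(round(th,2),np.round(np.r_[(R0.inv()*Rt).as_rotvec(degrees=True)[0],R0.inv().apply(p-p0)/.025],2))
E
```

```text
[0.51190397 0.04080714 0.17772661]
0.19 [ 1.51 -0.    0.16 -0.31]
0.25 [ 3.03 -0.    0.34 -0.6 ]
0.3 [ 4.54  0.    0.53 -0.89]
0.36 [ 6.06 -0.    0.73 -1.17]
0.41 [ 7.57 -0.    0.96 -1.43]
0.47 [ 9.08 -0.    1.19 -1.68]
0.52 [10.6   0.    1.44 -1.92]
0.58 [12.11 -0.    1.71 -2.15]
0.63 [13.62 -0.    1.98 -2.36]
0.68 [15.14 -0.    2.26 -2.55]
0.74 [16.65 -0.    2.56 -2.73]
0.79 [18.17 -0.    2.87 -2.9 ]
0.85 [19.68 -0.    3.18 -3.04]
0.9 [21.19 -0.    3.5  -3.17]
0.96 [22.71  0.    3.83 -3.29]
1.01 [24.22 -0.    4.16 -3.38]
1.07 [25.   -0.    4.5  -3.46]
1.12 [25.   -0.    4.83 -3.52]
1.18 [25.   -0.    5.17 -3.56]
1.23 [25.   -0.    5.51 -3.59]
```

Request:
send_rows(
  steps=[
    [[1.5,0,0],[0,0.16,-0.31],-1],
    [[3,0,0],[0,0.34,-0.6],-1],
    [[4.5,0,0],[0,0.53,-0.89],-1],
    [[6,0,0],[0,0.73,-1.17],-1],
    [[7.5,0,0],[0,0.96,-1.43],-1],
  ],
)

```text
t: 12.15
eef_pos: [0.5318, 0.0533, 0.2134]
eef_rot: [-172.3, 0.0, 122.2]
wrist_force: [-8.5, -5.7, 2.4]
grip_width: 0.0101
```

```bash
python3 - <<'E'
from h import *
s=robot.state(); print(s['eef_pos'],s['eef_rot'],s['wrist_force'])
p0,R0=tcp(.41,7.5); print('expect',p0)
for th in np.linspace(.41,1.23,16)[1:]:
    t=min(25,25*(th-.14)/.9); p,Rt=tcp(th,t)
    print(round(th,2),np.round(np.r_[(R0.inv()*Rt).as_rotvec(degrees=True)[0],R0.inv().apply(p-p0)/.025],2))
    if th in(0,): pass
E
```

```text
[0.53175284 0.05329492 0.21342637] [-1.72279377e+02  1.25341791e-02  1.22240867e+02] [-8.49422868 -5.67148913  2.43900245]
expect [0.53213525 0.05511551 0.21192446]
0.46 [ 1.52 -0.    0.2  -0.28]
0.52 [ 3.04  0.    0.42 -0.55]
0.57 [ 4.56 -0.    0.65 -0.81]
0.63 [ 6.07  0.    0.89 -1.06]
0.68 [ 7.59 -0.    1.15 -1.29]
0.74 [ 9.11  0.    1.42 -1.51]
0.79 [10.63  0.    1.7  -1.71]
0.85 [12.15 -0.    1.99 -1.9 ]
0.9 [13.67 -0.    2.3  -2.07]
0.96 [15.19 -0.    2.61 -2.23]
1.01 [16.7  -0.    2.93 -2.37]
1.07 [17.5  -0.    3.25 -2.49]
1.12 [17.5  -0.    3.58 -2.59]
1.18 [17.5  -0.    3.91 -2.68]
1.23 [17.5  -0.    4.25 -2.75]
```

Request:
send_rows(
  steps=[
    [[1.5,0,0],[0,0.2,-0.28],-1],
    [[3,0,0],[0,0.42,-0.55],-1],
    [[4.5,0,0],[0,0.65,-0.81],-1],
    [[6,0,0],[0,0.89,-1.06],-1],
    [[7.5,0,0],[0,1.15,-1.29],-1],
  ],
)

```text
t: 12.65
eef_pos: [0.5595, 0.0706, 0.2424]
eef_rot: [-164.8, 0.0, 122.2]
wrist_force: [-11.8, -6.5, 11.6]
grip_width: 0.0098
```

```bash
python3 - <<'E'
from h import *
s=robot.state(); print(s['eef_pos'],s['eef_rot'],s['wrist_force'])
p0,R0=tcp(.684,15); print('expect',p0)
for th in np.linspace(.684,.957,6)[1:]:
    t=25*(th-.14)/.9; p,Rt=tcp(th,t)
    print(round(th,2),np.round(np.r_[(R0.inv()*Rt).as_rotvec(degrees=True)[0],R0.inv().apply(p-p0)/.025],2))
p0,R0=tcp(.957,22.5)
for th in np.linspace(.957,1.23,6)[1:]:
    t=22.5; p,Rt=tcp(th,t)
    print(round(th,2),np.round(np.r_[(R0.inv()*Rt).as_rotvec(degrees=True)[0],R0.inv().apply(p-p0)/.025],2))
E
```

```text
[0.55950921 0.07061891 0.24235628] [-1.64773791e+02  3.70229034e-02  1.22221449e+02] [-11.7626142   -6.49940468  11.55955627]
expect [0.5598687  0.07264786 0.24022861]
0.74 [ 1.63 -0.    0.24 -0.25]
0.79 [ 3.14  0.    0.49 -0.49]
0.85 [ 4.66  0.    0.76 -0.71]
0.9 [ 6.18  0.    1.03 -0.92]
0.96 [ 7.69 -0.    1.32 -1.12]
1.01 [ 0.   -0.    0.27 -0.22]
1.07 [ 0.   -0.    0.54 -0.42]
1.12 [ 0.    0.    0.83 -0.6 ]
1.18 [ 0.   -0.    1.13 -0.77]
1.23 [ 0.    0.    1.44 -0.93]
```

Request:
send_rows(
  steps=[
    [[1.5,0,0],[0,0.24,-0.28],-1],
    [[3,0,0],[0,0.49,-0.53],-1],
    [[4.5,0,0],[0,0.76,-0.76],-1],
    [[6,0,0],[0,1.03,-0.97],-1],
    [[7.5,0,0],[0,1.32,-1.17],-1],
  ],
)

```text
t: 13.15
eef_pos: [0.5936, 0.092, 0.2622]
eef_rot: [-157.4, 0.1, 122.2]
wrist_force: [-5.1, -5.7, 6.3]
grip_width: 0.0099
```

Request:
send_rows(
  steps=[
    [[0,0,0],[0,0.27,-0.23],-1],
    [[0,0,0],[0,0.54,-0.43],-1],
    [[0,0,0],[0,0.83,-0.62],-1],
  ],
)

```text
t: 13.45
eef_pos: [0.6151, 0.1054, 0.269]
eef_rot: [-157.5, 0.1, 122.2]
wrist_force: [-5.5, -5.7, 12.1]
grip_width: 0.0099
```

```bash
python3 - <<'E'
from h import *
s=robot.state(); print(s['eef_pos'],s['eef_rot'],s['wrist_force'])
p0,R0=tcp(1.12,22.5); print('expect',p0)
a=R0.apply([0,0,.006])+s['eef_pos']; l=(a[:2]-O)@[c_,s_]; v=np.array([.105-l,a[2]-.104]); print('lid est',np.arctan2(v[1],v[0])-np.arctan2(46,150),np.hypot(*v))
E
```

```text
[0.61505396 0.10544627 0.26904861] [-1.57476734e+02  8.72315794e-02  1.22236264e+02] [-5.5037629  -5.68329538 12.09499705]
expect [0.61395181 0.10683779 0.26459492]
lid est 1.1253678101918934 0.16126512285109446
```

Request:
send_rows(
  steps=[
    [[0,0,0],[0,0.3,-0.17],-1],
    [[0,0,0],[0,0.5,-0.27],-1],
    [[0,0,0],[0,0.65,-0.33],-1],
    [[0,0,0],[0,0.68,-0.34],-1],
    [[0,0,0],[0,0.68,-0.34],-1],
  ],
)

```text
t: 13.95
eef_pos: [0.6294, 0.1144, 0.2705]
eef_rot: [-157.2, 0.1, 122.2]
wrist_force: [-21.3, -12.2, 19.2]
grip_width: 0.0096
```

```bash
cat >> h.py <<'E'
def lid(tilt=22.5):
    s=robot.state(); R0=tcp(1,tilt)[1]; a=R0.apply([0,0,.006])+s['eef_pos']; l=(a[:2]-O)@[c_,s_]; v=np.array([.105-l,a[2]-.104]); print(s['t'],s['eef_pos'],s['wrist_force'],'lid est',np.arctan2(v[1],v[0])-np.arctan2(46,150),np.hypot(*v))
E
python3 -c "
from h import *
lid()"
```

```text
13.95 [0.62943344 0.11439325 0.27045363] [-21.26204672 -12.20362046  19.20138361] lid est 1.2308531953239075 0.1610549777031999
```

The lid is at its stop: about 1.23 rad, and the force rose to 24 N. Opening slightly and backing out along the tool axis.

Request:
send_rows(
  steps=[
    [[0,0,0],[0,-0.04,0],-1],
    [[0,0,0],[0,-0.04,0],-0.4],
    [[0,0,0],[0,-0.04,0],-0.4],
    [[0,0,0],[0,-0.04,0],-0.4],
  ],
)

```text
t: 14.35
eef_pos: [0.6302, 0.1161, 0.2691]
eef_rot: [-157.5, 0.0, 122.3]
wrist_force: [-0.2, -0.8, -0.4]
grip_width: 0.0255
```

Request:
send_rows(
  steps=[
    [[0,0,0],[0,0,-0.2],-0.4],
    [[0,0,0],[0,0,-0.6],-0.4],
    [[0,0,0],[0,0,-1.2],-0.4],
    [[0,0,0],[0,0,-2],-0.4],
    [[0,0,0],[0,0,-3],-0.4],
  ],
)

```text
t: 14.85
eef_pos: [0.6546, 0.1315, 0.3392]
eef_rot: [-157.5, -0.0, 122.3]
wrist_force: [0.1, -0.1, -0.1]
grip_width: 0.0256
```

Request:
send_rows(
  steps=[
    [[0,0,0],[0,0,-0.5],-0.4],
    [[0,0,0],[0,0,-1],-0.4],
    [[0,0,0],[0,0,-1],-0.4],
  ],
)

```text
t: 15.15
eef_pos: [0.6632, 0.137, 0.363]
eef_rot: [-157.7, 0.0, 122.3]
wrist_force: [1.0, 0.0, -0.1]
grip_width: 0.0257
```

```bash
python3 - <<'E'
from h import *
s=robot.state(); print(s['t'],s['eef_pos'],s['wrist_force'])
im2,d2,p2=grab('scene'); im3,d3,p3=grab('side'); save('f.png',np.hstack([im2[60:300,230:470],im3[60:300,230:470]]),1.6)
W=np.vstack([cloud(d2,p2).reshape(-1,3),cloud(d3,p3).reshape(-1,3)])
L=np.c_[(W[:,:2]-O)@np.array([[c_,-s_],[s_,c_]]),W[:,2]]
m=(abs(L[:,1])<.09)&(L[:,0]>.0)&(L[:,0]<.12)&(L[:,2]>.13)&(L[:,2]<.25); q=L[m]; print(len(q))
for y0 in(-.06,0.06):
  k=q[abs(q[:,1]-y0)<.03]
  if len(k)>20: f=np.polyfit(k[:,2],k[:,0],1); print(y0,len(k),'angle',np.degrees(np.arctan2(1,-f[0])),k.max(0))
E
```

```text
15.15 [0.66316118 0.13701306 0.36303442] [ 1.03957649  0.04388809 -0.08493438]
2792
-0.06 1030 angle 69.6140678257205 [ 0.10406756 -0.03018946  0.24994865]
0.06 882 angle 69.64671481442582 [0.09787228 0.08994024 0.24988408]
```

View pics/f.png

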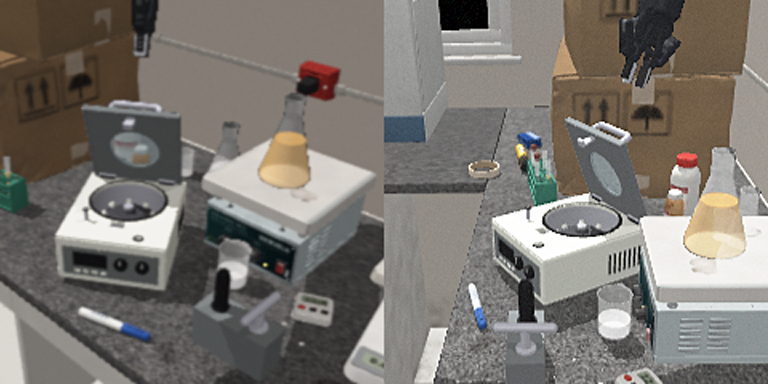

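The final view shows the lid standing open at about 69.6° with the gripper clear of it. The rod and key are upright in the block, and the marker, beaker and rack look undisturbed. Handing in.

```bash
python3 -c "
from rig import robot
print(robot.hand_in())"
```

```text
the job is handed in; nothing more can be done
None
```

The job is done and handed in, about 15 s of robot time into the 67 s limit. I pushed the release rod through the access hole until the lid popped up and put it back upright in its own bore. Then I gripped the handle bar and raised the lid to its stop.

**Last checks:**
- **Lid:** it measures 69.6° open in the camera depth, against 70° nominal, and it stayed there after I let go.
- **Rod:** upright with its collar on the block, top at about 143 mm in the camera depth (2 mm calibration) against 140 mm nominal.
- **Key and bystanders:** the key, marker, beaker and rack look undisturbed. The petri dish was not in the last picture, but nothing went near it.
- **Gripper:** clear of everything, with the wrist force near zero.

**Forces:** pressing the rod onto its seat gave about 23 N at the wrist, and pushing the lid against its stop gave about 31 N. Both are under the limits.

No check failed. The one disagreement was that the hand ran about 4 mm higher on its arc than my geometry predicted while lifting the lid.

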